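# Recorder into the lost property rack

### The arm

A 6-joint arm with a two-finger parallel gripper is mounted at the origin on the work surface. World frame = base frame: x ahead of the robot, y to its left, z up, the work surface at z = 0. Lengths are in mm, angles in rad, forces in N, time in s.
With the tool pointing down it reaches from about 350 to 775 mm from the base axis. Payload 7.3 kg.
Tool frame: the origin (TCP) lies on the centre line of the jaws, within the pads' length; the fingertips stand 8 mm ahead of it and the grasp point (between the pads) lies 11 mm behind it; z points along the fingers, y is the line along which they close (so a half turn about z gives the same grasp; the last joint's range is limited). The gripper opens to 92 mm and grips with 3 to 60 N. Pads are 19 mm wide; open, the fingers measure 130 mm over their backs; the gripper's body (75 mm by 190 mm) begins 47 mm behind the grasp point.
Start: joints at [-1.492, 0.342, 1.524, -0, 1.275, -0.146], TCP at [117.05, -511.807, 203.241] pointing down, gripper open.
Joint ranges: [-2.53, 2.53], [-0.77, 2.02], [0.04, 2.7], [-1, 4.14], [0.28, 2.66], [-3.11, 3.11]. Speed limits (rad/s): [2.57, 2.57, 3.14, 3.14, 3.14, 3.14].

### API

Orientations are given as a unit quaternion [x, y, z, w].
In Python, from workcell import manip gives the robot as it stands.
- The arm moves only by the tool step_arm, never from a script. Its argument "targets" is one flat list of numbers, 5 for each row, row after row: the finger opening in mm, from 0 to 91.8, then the shift along the tool's x, y, z normalised to -1 to 1, where 1 is 200 mm, then the turn about the tool's z normalised to -1 to 1, where 1 is 0.1 rad. A call has 1 to 20 rows; each row shifts and turns the commanded pose from where the row before left it, along the tool's axes as they then stand; what a row does not reach is not made up. A row lasts 1/12 s, in which the tool goes at most 41.7 mm and 7.16 degrees, less where a joint would pass 70% of its speed; a pose out of reach is approached as far as the arm can. A call with a number of a shift or a turn outside -1 to 1 is refused whole. A call with a gripper value outside its range is refused whole. The fingers move at their own pace and stop on an object; "force" is the grip in N (left out, the last holds). Time passes only in rows, so rows that do not move let the fingers close. It gives the time, the measured TCP pose, the force, the opening and the grip force at its end, in the units of the state.
- manip.state(): the state, without advancing time (a new reading comes with each control period).
- manip.camera(name): name is "scene" or "top"; returns the picture (420x560x3 uint8, blue, green, red); there is no depth.
- manip.camera_model(name): a dict with "intrinsics" (3x3 intrinsics, pixels), "k1" (the pictures are not rectified: a ray, as slopes to the right and down, at radius r is drawn at 1 + k1 r^2 times it, then the intrinsics apply), "extrinsics" (4x4, takes a point from world to camera coordinates). Camera axes: x right, y down, z forward; pixel columns grow to the right and rows downward; lengths in mm; the calibration is good to about 2 mm. A picture is of the moment at which its call begins. camera_model takes no time and is no camera call.
- manip.sign_off(): hands the job in; it is judged then, once.
Trained networks look in the newest picture that a camera, given by its name, has taken for a name from the list of things; names that differ only in an ending like _2 or _b are one class to them, and where a whole thing is asked for, a point or a joint stands for the part that bears it (a point fixed in the world has none). Each returns a list of dicts, best first, with "score" (0 to 1); they miss things now and then, are a little off and sometimes report something else, mostly with a low value. They report only what shows in the picture. A call takes as long as a camera call. They do not tell look-alikes from the thing itself.
- manip.regions_of(camera, label): "mask" (420x560 bool, what is visible of it) and "centre" ([column, row] in pixels, amid what is visible of it).
The state is a dict: "time": time; "qpos": joint angles; "joint_vel": joint speeds; "effort": joint torques, N m; "position": TCP position; "tool_rot": TCP orientation; "ft_force": force on the tool from outside, world axes, zero at the start; "wrist_torque": the same for the moment, N m; "opening": opening from 0.0 (shut) to 1.0 (fully open); "grasp_force": force on a finger pad.
Only numpy, scipy, OpenCV 4.12 (cv2) and the standard library are available. Lean on these libraries where they do the work, as an engineer would, in place of code of your own. Each camera call takes 0.05 s, during which the arm holds its last target. There are 200 camera calls.

### The job

Draw the recorder out of the low pigeonhole by its head, lay it down on the open shelf and let go, then take it again by the middle and lay it in the V-grooved rack with its beak at the keeper end, between the two end boards; keep hold until it has settled down into both grooves, and only then let go. Finally swing the brass keeper across the recorder until it stops, leaving the other lost things where they are.

Things in the scene. Friction and masses are not known exactly. Their poses are not given: they have to be found in the camera images.
- recorder: Loose cream plastic recorder, 320 long, 130 g. Origin on its axis at mid-length, +x to the beak. Round, 26 in diameter, from x=-160 to 110; the beak then tapers to 13. Eight-sided collars (30 over flats, 10 wide) at x=50 and -50 stop it rolling: on the shelf its axis is 15 up. At first it lies on the shelf with the beak end 125 to 145 out of the pigeonhole, its middle under the roof.
- recorder_beak (a point): Tip of the beak, at x=+160 on the recorder's axis.
- recorder_foot (a point): End of the foot, at x=-160 on the recorder's axis.
- pigeonhole: Low dark oak pigeonhole, fixed: 220 long (x), 104 wide (y), 58 high, open only at its +x end; no floor board, so things in it lie on the shelf itself. Inside 80 wide and 46 high, roof and walls 12 thick. Origin centre of its underside; the open end is at x=+110 and faces roughly the robot's left.
- rack: Fixed pale wood rack. Origin centre of underside, x along the groove, keeper at the +x end. Base 368 by 84 by 12 thick, with an ear at +y under the keeper. Two troughs with 45 degree V flanks, 50 high, 80 wide, at x=72..145 and -145..-72; the gap between has only the base, for the fingers. End boards 48 high, inner faces at x=172 and -172: 12 to spare at each end of the recorder.
- rack_seat (a point): Where the middle of the seated recorder's axis belongs: in the rack's frame at (0, 0, 40), axes as the rack's. Seated, the recorder's axis is 40 above the shelf and parallel to the rack's x.
- keeper (a joint): Angle (rad) of the brass keeper bar about its upright pivot: 0 = shut across the groove, at its stop; grows counter-clockwise from above as it swings out past the +x end of the rack; starts at 1.3 to 2.1. Light friction (0.03 N m), stays where left. Bar 16 wide, 6 thick, 67 from pivot to tip, underside 58 above the shelf, 5 over a seated recorder.
- keeper_pivot (a point): Keeper's pivot axis, at the height of the bar's top (64 above the shelf); in the rack's frame at (105, 55, 64).
- keeper_knob (a point): Top of the upright round brass knob on the bar, 13 in diameter, from 64 to 92 above the shelf, 55 from the pivot axis; this point is on its axis, 92 above the shelf. With the keeper at angle q the knob lies from the pivot, in the rack's frame, at (55 sin q, -55 cos q).
- bus: Bystander: red die-cast toy bus, 120 by 38 by 49 high, on the shelf. Origin centre of its underside. Leave it.
- doll_head: Bystander: white porcelain doll head on its neck, 64 across, 90 high, small dark eyes. Origin centre of its underside. Leave it.
- canister: Bystander: clear plastic canister of marbles, 94 across, 142 high. Origin centre of its underside. Leave it.
- bell: Bystander: brass bicycle bell, 52 across, 42 high, on the pigeonhole's roof towards its closed end. Origin centre of its underside. Leave it.
Not all that is in view belongs to the job. What is meant by the pigeonhole is not orange or purple, and is the larger of those in its own colour.

How it is judged:
By the outcome, as a careful person would: the job done as asked, in the order asked, and still so for the second after the job is handed in, with the robot touching nothing.
It also fails if it takes over 59 s, if anything falls off the work surface, if the arm or the gripper's body presses on something with over 40 N, if the wrist force passes 120 N, or if a joint passes its speed limit or range.

## Working session

There is one attempt and no reset: what is moved stays moved. The work goes in short steps, Python scripts to look and compute and a tool call to move; the robot and the scene stay as the last step left them, time stands still between calls to the robot, and variables do not carry over. Pictures are saved under pics/ and viewed, at most 10 in all, crops included, and the job is handed in when it is done.

Besides the shell and the picture viewer there is one more tool, called after "Call:" as name(argument=value, ...) on one line, values as JSON. step_arm: Moves the arm, as the interface text tells. Its arguments: {"type":"object","properties":{"targets":{"type":"array"},"force":{"type":"number"}},"required":["targets"]}

```bash
mkdir -p pics; cat > h.py <<'E'
import numpy as np, cv2
from workcell import manip
def cam(n):
    m=manip.camera_model(n); return np.array(m["intrinsics"]),m["k1"],np.array(m["extrinsics"])
def proj(n,P):
    K,k,T=cam(n); P=np.atleast_2d(P); c=P@T[:3,:3].T+T[:3,3]; s=c[:,:2]/c[:,2:]
    s=s*(1+k*(s**2).sum(1,keepdims=True)); return s@K[:2,:2].T+K[:2,2]
def unproj(n,uv,z):
    K,k,T=cam(n); uv=np.atleast_2d(np.float64(uv))
    d=(uv-K[:2,2])@np.linalg.inv(K[:2,:2]).T; s=d.copy()
    for _ in range(30): s=d/(1+k*(s**2).sum(1,keepdims=True))
    r=np.c_[s,np.ones(len(s))]@T[:3,:3]; o=-T[:3,:3].T@T[:3,3]
    return o+r*((z-o[2])/r[:,2:])
E
python3 - <<'E'
from h import *
for n in("top","scene"):
    im=manip.camera(n); cv2.imwrite(f"pics/{n}0.png",im)
    K,k,T=cam(n); print(n,K[0],k,(-T[:3,:3].T@T[:3,3]).round(),T[:3,:3].round(2).tolist())
    for l in("recorder","pigeonhole","rack","keeper","keeper_knob","bus","doll_head","canister","bell"):
        for r in manip.regions_of(n,l)[:3]:
            c,s,a=cv2.minAreaRect(np.argwhere(r["mask"])[:,::-1].astype(np.float32)) if r["mask"].any() else (0,0,0)
            print(l,round(r["score"],2),np.round(r["centre"]),np.round(c),np.round(s),np.round(a),r["mask"].sum())
print(manip.state())
E
```

```text
top [454.86619005   0.         286.61265636] -0.06366329239974244 [ 431. -129. 1380.] [[-0.02, -1.0, -0.0], [-1.0, 0.02, -0.08], [0.08, -0.0, -1.0]]
recorder 0.83 [297. 236.] [293. 237.] [10. 48.] 87.0 412
pigeonhole 0.76 [443. 207.] [444. 206.] [36. 79.] 78.0 2647
pigeonhole 0.75 [352. 232.] [354. 232.] [37. 76.] 83.0 2525
pigeonhole 0.64 [248. 131.] [246. 129.] [30. 56.] 79.0 1607
rack 0.81 [198. 188.] [207. 189.] [ 41. 124.] 86.0 3888
keeper 0.51 [159. 204.] [160. 206.] [ 7. 26.] 77.0 150
keeper_knob 0.49 [157. 205.] [160. 206.] [ 6. 25.] 75.0 138
bus 0.71 [368. 181.] [364. 178.] [13. 40.] 72.0 489
doll_head 0.65 [137. 279.] [138. 280.] [20. 21.] 45.0 357
canister 0.71 [320. 139.] [321. 138.] [33. 40.] 10.0 1142
bell 0.73 [382. 236.] [381. 233.] [18. 18.] 90.0 280
bell 0.59 [296. 236.] [292. 237.] [10. 48.] 85.0 425
scene [413.85807615   0.         283.61958742] -0.028679696398283373 [1115.   48. 1141.] [[-0.28, 0.96, 0.01], [0.82, 0.24, -0.52], [-0.5, -0.14, -0.85]]
recorder 0.78 [281. 213.] [280. 210.] [45. 10.] 9.0 373
pigeonhole 0.71 [294. 319.] [293. 320.] [63. 33.] 7.0 1997

[... 506 characters left out ...]
1
{'time': 1.0, 'qpos': array([-1.49199778e+00,  3.41946716e-01,  1.52410682e+00, -1.62281908e-05,
        1.27540152e+00, -1.45987520e-01]), 'joint_vel': array([-0.00015629, -0.00047992, -0.00107634, -0.0007822 ,  0.00122734,
       -0.00038965]), 'effort': array([ 9.29860507e-04, -4.31135702e+01, -2.44478166e+01,  7.19286455e-02,
        4.83775057e-02,  1.04279687e-05]), 'position': array([ 117.04560614, -511.8043574 ,  203.2657995 ]), 'tool_rot': array([ 9.93690282e-01,  1.12158901e-01, -1.00692609e-05,  6.84992702e-05]), 'ft_force': array([0.0809592 , 0.61301435, 0.78797334]), 'wrist_torque': array([0.06860206, 0.0352484 , 0.0349205 ]), 'grasp_force': 0.0, 'opening': 0.9984431050314732}
```

View pics/top0.png

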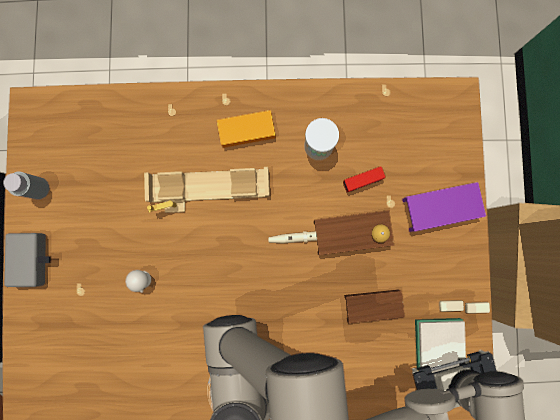

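View pics/scene0.png

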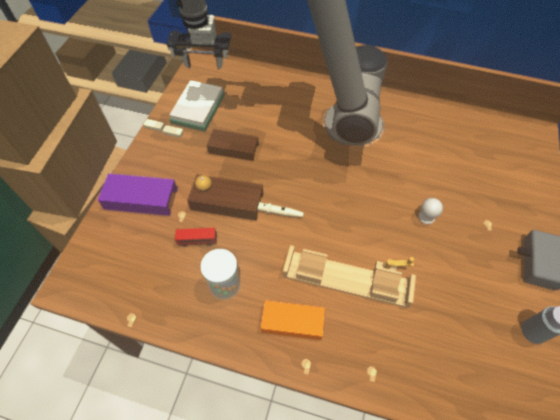

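The top view shows the recorder's beak at (270,239), sticking out of the brown pigeonhole (354,232). The rack is at (207,188) with the keeper at its left end, knob near (155,207). The bystanders match the network's detections. Next I fit the poses.

```bash
cat >> h.py <<'E'
from scipy.optimize import minimize
def box(x0,x1,y0,y1,z0,z1): return np.array([[x,y,z] for x in(x0,x1) for y in(y0,y1) for z in(z0,z1)],float)
def ring(x,r,n=16):
    a=np.arange(n)*2*np.pi/n; return np.c_[np.full(n,x),r*np.cos(a),r*np.sin(a)]
PH=[box(-110,110,-52,52,0,58)]
RACK=[box(-184,184,-42,42,0,12),box(72,145,-40,40,0,50),box(-145,-72,-40,40,0,50),box(172,184,-42,42,0,48),box(-184,-172,-42,42,0,48)]
REC=[np.r_[ring(-160,13),ring(110,13)],np.r_[ring(110,13),ring(160,6.5)],np.r_[ring(45,16),ring(55,16)],np.r_[ring(-55,16),ring(-45,16)]]
def pl(P,p,z=0):
    c,s=np.cos(p[2]),np.sin(p[2]); return P@np.array([[c,s,0],[-s,c,0],[0,0,1]])+[p[0],p[1],z]
S=4
def sil(n,parts,p,z=0):
    m=np.zeros((420*S,560*S),np.uint8)
    for P in parts:
        h=cv2.convexHull(np.float32(proj(n,pl(P,p,z)))); h=(h+.5)*S-.5
        cv2.fillConvexPoly(m,np.round(h*16).astype(np.int32),1,shift=4)
    return cv2.resize(m.astype(np.float32),(560,420),interpolation=cv2.INTER_AREA)
def fit(masks,parts,p0,z=0,occ=None):
    def f(q):
        p=np.array(q)*[1,1,.01]; e=0
        for n,m in masks.items():
            r=sil(n,parts,p,z)
            if occ: r=r*(1-sil(n,*occ))
            e+=np.abs(r-m).sum()/m.sum()
        return e
    q0=np.array(p0)*[1,1,100]
    s=minimize(f,q0,method="Nelder-Mead",options=dict(initial_simplex=[q0,q0+[12,0,0],q0+[0,12,0],q0+[0,0,8]],maxiter=120,xatol=.1,fatol=1e-4))
    return s.x*[1,1,.01],s.fun
def reg(n,l,near=None):
    R=manip.regions_of(n,l)
    if near is not None: R=sorted(R,key=lambda r:np.hypot(*(np.array(r["centre"])-near)))
    return R[0]
E
python3 - <<'E'
from h import *
M={}
for n in("top","scene"):
    manip.camera(n)
    for l in("rack","recorder","pigeonhole","keeper"):
        near=(354,232) if n=="top" and l=="pigeonhole" else None
        if l=="pigeonhole" and n=="scene": near=(226,196)
        r=reg(n,l,near); M[l,n]=r["mask"].astype(np.float32); print(n,l,r["centre"],r["score"])
np.save("M.npy",M)
u=lambda uv,z:unproj("top",uv,z)[0]
def go(l,parts,p0,z=0,occ=None):
    out={}
    for s in (("top","scene"),("top",),("scene",)):
        mm={n:M[l,n] for n in s if (abs(np.array(np.argwhere(M[l,n]).mean(0))-proj(n,[*p0[:2],20])[0][::-1]).max()<80)}
        if len(mm)==len(s): p,e=fit(mm,parts,p0,z,occ); print(l,s,p.round(3),round(e,3)); out[s]=p
    return next(iter(out.values()))
a=u((354,232),58); ph=go("pigeonhole",PH,[a[0],a[1],1.5])
a=u((207,188),25); rk=go("rack",RACK,[a[0],a[1],1.5])
b=u((270,239),15); th=1.5
rc=go("recorder",REC,[b[0],b[1]-160,th],15,(PH,ph))
for n,v in(("ph",ph),("rk",rk),("rc",rc)): np.save(n,v)
for n in("top","scene"):
    im=cv2.imread(f"pics/{n}0.png"); 
    for parts,p,z in((PH,ph,0),(RACK,rk,0),(REC,rc,15)):
        for P in parts:
            h=cv2.convexHull(np.float32(proj(n,pl(P,p,z)))); cv2.polylines(im,[np.int32(h*16*2+16)],True,(0,255,0),1,shift=4) if 0 else None
        c=(sil(n,parts,p,z)>.5).astype(np.uint8); k,_=cv2.findContours(c,0,1); cv2.drawContours(im,k,-1,(0,255,0),1)
    x,y=(130,120) if n=="top" else (170,150)
    cv2.imwrite(f"pics/fit_{n}.png",cv2.resize(im[y:y+170,x:x+270],None,fx=2.9,fy=2.9,interpolation=0))
# keeper tip
for n in("top","scene"): print(n,"knob",unproj(n,reg(n,"keeper")["centre"],70))
E
```

```text
top rack [199.6, 186.2] 0.82
top recorder [293.9, 236.4] 0.77
top pigeonhole [348.9, 229.3] 0.91
top keeper [158.8, 202.0] 0.67
scene rack [357.2, 277.3] 0.76
scene recorder [278.4, 211.6] 0.89
scene pigeonhole [226.8, 201.1] 0.84
scene keeper [429.6, 213.0] 0.69
pigeonhole ('top', 'scene') [ 463.859 -325.977    1.678] 0.294
pigeonhole ('top',) [ 463.659 -326.177    1.678] 0.134
pigeonhole ('scene',) [ 464.338 -326.182    1.672] 0.158
rack ('top', 'scene') [614.969 106.449   1.606] 0.237
rack ('top',) [616.864 107.028   1.598] 0.108
rack ('scene',) [613.032 106.437   1.606] 0.102
recorder ('top', 'scene') [ 458.118 -234.615    1.629] 0.336Traceback (most recent call last):
  File "<stdin>", line 20, in <module>
  File "<stdin>", line 15, in go
  File "h.py", line 39, in fit
    s=minimize(f,q0,method="Nelder-Mead",options=dict(initial_simplex=[q0,q0+[12,0,0],q0+[0,12,0],q0+[0,0,8]],maxiter=120,xatol=.1,fatol=1e-4))
    res = _minimize_neldermead(fun, x0, args, callback, bounds=bounds,
                               **options)
    fxcc = func(xcc)
    fx = function(np.copy(x), *(wrapper_args + args))
  File "h.py", line 34, in f
    r=sil(n,parts,p,z)
  File "h.py", line 27, in sil
    h=cv2.convexHull(np.float32(proj(n,pl(P,p,z)))); h=(h+.5)*S-.5
                                ~~~~^^^^^^^^^^^^^
  File "h.py", line 6, in proj
    K,k,T=cam(n); P=np.atleast_2d(P); c=P@T[:3,:3].T+T[:3,3]; s=c[:,:2]/c[:,2:]
          ~~~^^^
  File "h.py", line 4, in cam
    m=manip.camera_model(n); return np.array(m["intrinsics"]),m["k1"],np.array(m["extrinsics"])
ValueError: time passes only in moves, steps and waits
```

```bash
python3 - <<'E'
s=open("h.py").read().replace('def cam(n):\n    m=manip','from functools import lru_cache\n@lru_cache\ndef cam(n):\n    m=manip'); open("h.py","w").write(s)
E
cat > f2.py <<'E'
from h import *
M=np.load("M.npy",allow_pickle=True).item()
ph=np.array([463.86,-326,1.677]); rk=np.array([614.97,106.45,1.604])
ims={n:cv2.imread(f"pics/{n}0.png") for n in("top","scene")}
mm={}
for n in ims:
    hsv=cv2.cvtColor(ims[n],cv2.COLOR_BGR2HSV)
    near=cv2.dilate(M["recorder",n].astype(np.uint8),np.ones((9,9)))
    c=((hsv[...,2]>150)&(hsv[...,1]<110)&(near>0)).astype(np.uint8); c=cv2.morphologyEx(c,cv2.MORPH_CLOSE,np.ones((3,3)))
    mm[n]=c.astype(np.float32); print(n,c.sum(),M["recorder",n].sum())
b=unproj("top",(269,239),15)[0]
for src,D in(("net",{n:M["recorder",n] for n in ims}),("col",mm)):
  for s in(("top","scene"),("top",),("scene",)):
    p,e=fit({n:D[n] for n in s},REC,[b[0],b[1]-160,1.62],15,(PH,ph)); print(src,s,p.round(3),round(e,3))
    if src=="col" and len(s)==2: rc=p
np.save("rc",rc);np.save("rk",rk);np.save("ph",ph)
d=np.array([np.cos(rc[2]),np.sin(rc[2])]); m=ph[:2]+110*np.array([np.cos(ph[2]),np.sin(ph[2])])
print("beak",rc[:2]+160*d,"mouth",m,"out",(rc[:2]+160*d-m)@d)
out=[]
for n in ims:
    im=ims[n].copy(); x,y=(130,140) if n=="top" else (170,160)
    im=cv2.resize(im[y:y+150,x:x+270],None,fx=2.9,fy=1.95*1.487,interpolation=0)
    for parts,p,z in((PH,ph,0),(RACK,rk,0),(REC,rc,15)):
        for P in parts:
            h=cv2.convexHull(np.float32(proj(n,pl(P,p,z)))); h=(h-[x,y]+.5)*2.9
            cv2.polylines(im,[np.int32(h*16)],True,(0,255,0),1,cv2.LINE_AA,shift=4)
    cv2.imwrite(f"pics/fit_{n}.png",im)
for n in ims:
    R=manip.regions_of(n,"keeper"); print(n,[(r["score"],r["centre"],unproj(n,r["centre"],70)[0].round(1)) for r in R])
def R2W(P): return pl(np.atleast_2d(np.float64(P)),rk)
print("pivot",R2W([105,55,64]))
E
python3 f2.py
```

```text
top 372 387.0
scene 370 377.0
net ('top', 'scene') [ 457.587 -234.945    1.624] 0.338
net ('top',) [ 457.087 -233.494    1.609] 0.131
net ('scene',) [ 458.163 -236.125    1.639] 0.177
col ('top', 'scene') [ 457.327 -232.656    1.633] 0.334
col ('top',) [ 458.888 -232.224    1.636] 0.13
col ('scene',) [ 455.015 -233.222    1.626] 0.129
beak [447.41946681 -72.9625924 ] mouth [ 452.19954497 -216.61977423] out 143.6775056233473
top [(0.67, [158.8, 202.0], array([561.4, 240.3,  70. ]))]
scene [(0.69, [429.6, 213.0], array([362.9, 301.3,  70. ])), (0.46, [400.5, 262.5], array([552.9, 238.6,  70. ]))]
pivot [[556.51457041 209.56625843  64.        ]]
```

View pics/fit_top.png

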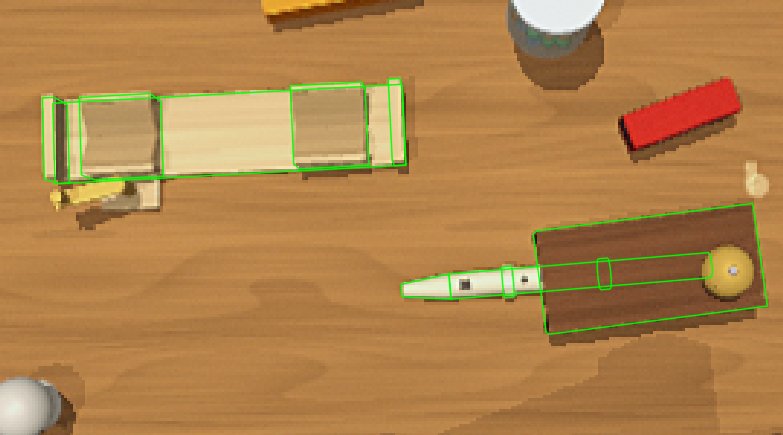

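View pics/fit_scene.png

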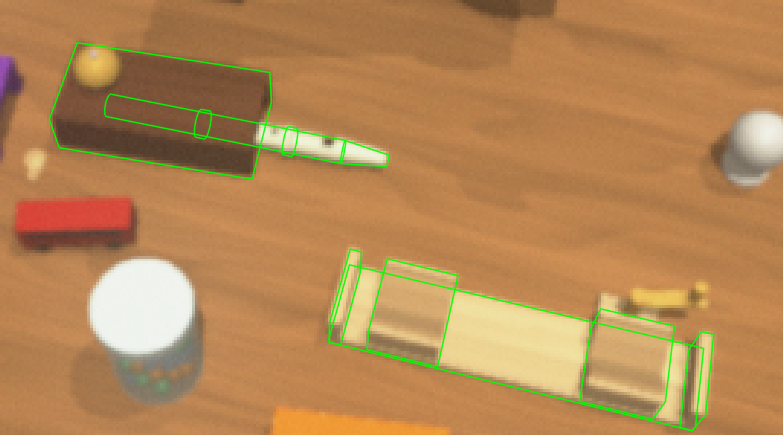

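Both fits line up with the pictures: recorder, pigeonhole and rack outlines coincide. The knob is near (149,208) in the top view. I turn the tool to the recorder's axis and go above the head.

Call:
step_arm(targets=[70,0,0,0,-1,70,0,0,0,-1,70,0,0,0,-1,70,0,0,0,-1,70,0,0,0,-1,70,0,0,0,-1,70,0,0,0,-1,70,0,0,0,-1,70,0,0,0,-1,70,0,0,0,-1,70,0,0,0,-1,70,0,0,0,-1,70,0,0,0,-1,70,0,0,0,-1,70,0,0,0,-0.08], force=20)

```text
time: 2.85
position: [117.1, -511.8, 203.2]
tool_rot: [0.683, 0.73, -0.0, 0.0]
ft_force: [-1.0, -0.0, 0.3]
opening: 0.762
grasp_force: 0.0
```

Call:
step_arm(targets=[70,0.132,0.137,0.03,0,70,0.132,0.137,0.03,0,70,0.132,0.137,0.03,0,70,0.132,0.137,0.03,0,70,0.132,0.137,0.03,0,70,0.132,0.137,0.03,0,70,0.132,0.137,0.03,0,70,0.132,0.137,0.03,0,70,0.132,0.137,0.03,0,70,0.132,0.137,0.03,0,70,0.132,0.137,0.03,0,70,0.132,0.137,0.03,0,70,0.132,0.137,0.03,0,70,0,0,0,0,70,0,0,0,0])

```text
time: 4.1
position: [452.0, -145.5, 124.8]
tool_rot: [0.684, 0.729, -0.0, -0.0]
ft_force: [-0.3, 0.4, 0.4]
opening: 0.759
grasp_force: 0.0
```

```bash
cat >> h.py <<'E'
from scipy.spatial.transform import Rotation as Ro
def delta(xy,z,yaw=None):
    s=manip.state(); R=Ro.from_quat(s["tool_rot"]).as_matrix(); p=s["position"]
    d=R.T@(np.array([*xy,z])-p)/200; y=np.arctan2(R[1,0],R[0,0]); 
    print("t",round(s["time"],2),"pos",p.round(1),"yaw",y.round(4),"tilt",R[2].round(3),"open",round(s["opening"]*91.8,1),"grip",round(s["grasp_force"],1),"F",s["ft_force"].round(1))
    print("units",d.round(4),"turn",None if yaw is None else round(-(yaw-y)/.1,3))
E
python3 - <<'E'
from h import *
delta((452.0,-147.8),12,1.633)
for z in (92,):
    print(unproj("top",(149.3,207.9),z),unproj("scene",(412,261),z))
rk=np.load("rk.npy"); pv=pl(np.array([[105,55,64.]]),rk)[0]
for q in np.arange(1.2,2.2,.1):
    k=pl(np.array([[105+55*np.sin(q),55-55*np.cos(q),90.]]),rk); print(q.round(1),k.round(0),proj("top",k).round(1),proj("scene",k).round(1))
E
```

```text
t 4.1 pos [ 452.  -145.5  124.8] yaw 1.6346 tilt [ 0.    -0.001 -1.   ] open 69.7 grip 0.0 F [-0.3  0.4  0.4]
units [-1.150e-02 -3.000e-04  5.639e-01] turn 0.016
[[542.81869685 261.47504724  92.        ]] [[550.70869917 264.99807029  92.        ]]
1.2 [[575. 261.  90.]] [[149.6 196.9]] [[409.4 268.6]]
1.3 [[569. 263.  90.]] [[149.  198.7]] [[410.2 267.1]]
1.4 [[564. 264.  90.]] [[148.7 200.6]] [[410.9 265.4]]
1.5 [[559. 265.  90.]] [[148.5 202.5]] [[411.3 263.7]]
1.6 [[553. 264.  90.]] [[148.5 204.4]] [[411.5 262. ]]
1.7 [[548. 264.  90.]] [[148.7 206.3]] [[411.5 260.2]]
1.8 [[542. 263.  90.]] [[149.1 208.2]] [[411.4 258.4]]
1.9 [[537. 261.  90.]] [[149.7 210. ]] [[411.  256.6]]
2.0 [[532. 259.  90.]] [[150.4 211.7]] [[410.4 254.9]]
2.1 [[527. 256.  90.]] [[151.3 213.4]] [[409.7 253.2]]
2.2 [[523. 253.  90.]] [[152.4 214.9]] [[408.8 251.5]]
```

Call:
step_arm(targets=[70,-0.0115,0,0.13,0,70,0,0,0.13,0,70,0,0,0.13,0,70,0,0,0.1,0,70,0,0,0.05,0,70,0,0,0.022,0,70,0,0,0,0,10,0,0,0,0,10,0,0,0,0,10,0,0,0,0,10,0,0,0,0,10,0,0,0,0,10,0,0,0,0,10,0,0,0,0,10,0,0,0,0], force=15)

```text
time: 5.35
position: [451.5, -149.5, 12.9]
tool_rot: [0.685, 0.729, -0.0, 0.0]
ft_force: [0.3, 0.5, -0.2]
opening: 0.232
grasp_force: 0.0
```

```bash
python3 - <<'E'
from h import *
delta((452.0,-147.8),12,1.633); print(manip.state()["wrist_torque"])
E
```

```text
t 5.35 pos [ 451.5 -149.5   12.9] yaw 1.6329 tilt [-0.  0. -1.] open 21.3 grip 0.0 F [ 0.3  0.5 -0.2]
units [0.0082 0.0031 0.0043] turn -0.001
[-0.0276343  -0.16491159  0.02135678]
```

Call:
step_arm(targets=[10,0,0,0,0,10,0,0,0,0])

```text
time: 5.52
position: [451.4, -149.5, 12.8]
tool_rot: [0.685, 0.729, -0.0, 0.0]
ft_force: [-0.3, -0.1, -0.6]
opening: 0.12
grasp_force: 0.0
```

```bash
python3 - <<'E'
from h import *
delta((452.0,-147.8),12,1.633); a=[]
for n in("top","scene"):
    im=manip.camera(n); x,y=(proj(n,[[450,-140,15]])[0]-[50,40]).astype(int); a.append(cv2.resize(im[y:y+80,x:x+100],None,fx=4,fy=4))
cv2.imwrite("pics/g1.png",np.hstack(a))
E
```

```text
t 5.52 pos [ 451.4 -149.5   12.8] yaw 1.6328 tilt [-0. -0. -1.] open 11.0 grip 0.0 F [-0.3 -0.1 -0.6]
units [0.0082 0.0033 0.0039] turn -0.002
```

View pics/g1.png

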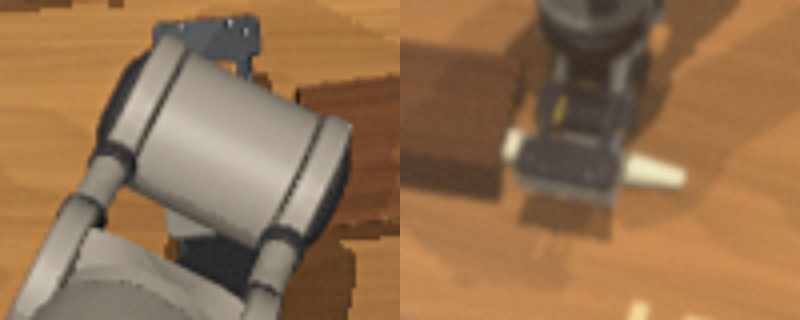

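```bash
python3 - <<'E'
from h import *
rc=np.load("rc.npy"); ph=np.load("ph.npy")
n="scene"; a=cv2.imread("pics/scene0.png").astype(int); b=manip.camera(n)
x,y=(proj(n,[[450,-140,15]])[0]-[50,40]).astype(int); print("crop org",x,y,"tip now",x+285/4,y+180/4,"fit tip",proj(n,pl(np.array([[160,0,0.]]),rc,15)))
c=np.array([[451.4,-149.5,z] for z in(5,15,60,110)]); print(proj(n,c).round(1))
im=np.hstack([cv2.resize(i[y:y+80,x:x+100].astype(np.uint8),None,fx=4,fy=4,interpolation=0) for i in(a,b)])
for k,q in enumerate(proj(n,np.array([[451.4,-149.5,5],[546,-149,71],[356,-149,71],[451,-112,71],[451,-187,71]]))):
    for o in(0,400): cv2.circle(im,(int((q[0]-x)*4)+o,int((q[1]-y)*4)),3,[(0,0,255),(255,0,0)][k>0],-1)
for P in REC:
    h=cv2.convexHull(np.float32(proj(n,pl(P,rc,15)))); h=(h-[x,y]+.5)*4+[400,0]
    cv2.polylines(im,[np.int32(h)],True,(0,255,0),1)
cv2.imwrite("pics/g2.png",im)
s=manip.state(); print(s["qpos"],s["effort"])
E
```

```text
crop org 232 170 tip now 303.25 215.0 fit tip [[303.02408187 214.81758006]]
[[279.6 211.6]
 [279.6 209.9]
 [279.6 202.3]
 [279.6 193.4]]
[-4.81105200e-01  5.08409876e-01  1.88888430e+00 -1.15115930e-04
  7.44353892e-01 -5.43015630e-01] [ 5.87417482e-03 -4.26417947e+01 -1.55462784e+01  3.42322758e-02
  7.44070485e-02  7.33162165e-05]
```

View pics/g2.png

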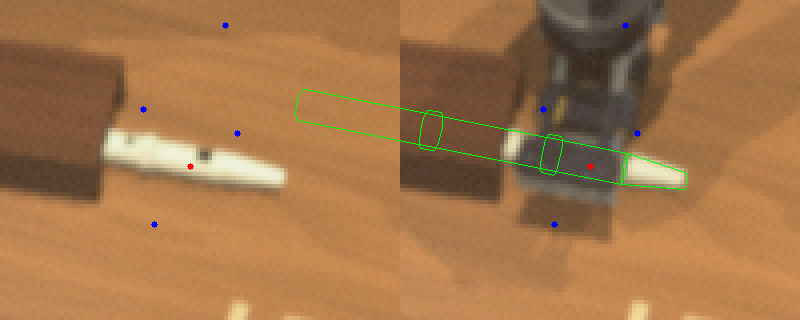

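Call:
step_arm(targets=[70,0,0,0,0,70,0,0,0,0,70,0,0,0,0,70,0,0,0,0,70,0,0,0,0,70,0,0,0,0,70,0,0,0,0,70,0,0,0,0,70,0,0,0,0,70,0,0,0,0,70,0,0,0.01,0,70,0,0,0.01,0,70,0,0,0.005,0,70,0,0,0,0])

```text
time: 6.83
position: [451.2, -149.4, 7.5]
tool_rot: [0.685, 0.729, -0.0, -0.0]
ft_force: [-0.3, -0.1, -0.1]
opening: 0.757
grasp_force: 0.0
```

```bash
python3 - <<'E'
from h import *
delta((452.0,-147.8),12,1.633); print(manip.state()["wrist_torque"])
im=manip.camera("top"); x,y=(proj("top",[[450,-140,15]])[0]-[50,40]).astype(int); c=im[y:y+80,x:x+100]
im2=manip.camera("scene"); x2,y2=(proj("scene",[[450,-140,15]])[0]-[50,40]).astype(int); c2=im2[y2:y2+80,x2:x2+100]
out=np.hstack([cv2.resize(q,None,fx=4,fy=4,interpolation=2) for q in(c,c2)])
cv2.imwrite("pics/g3.png",cv2.convertScaleAbs(out,alpha=1.8,beta=20))
E
```

```text
t 6.83 pos [ 451.2 -149.4    7.5] yaw 1.6328 tilt [ 0.    -0.001 -1.   ] open 69.5 grip 0.0 F [-0.3 -0.1 -0.1]
units [ 0.0077  0.0043 -0.0227] turn -0.002
[-0.0125073  -0.1186348   0.02644716]
```

View pics/g3.png

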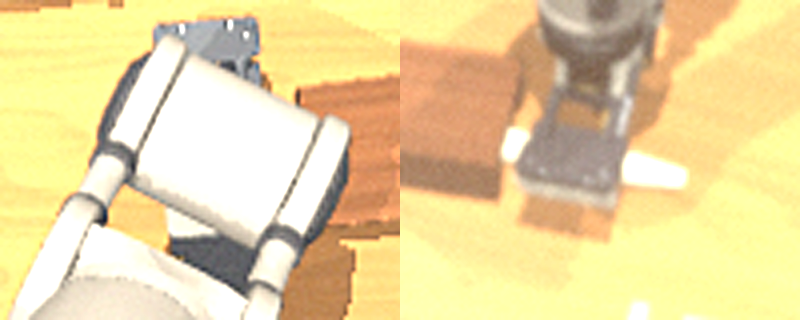

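The brightened crop shows the gripper plate's far edge at top-crop (155,27)-(258,17) and scene-crop (520,182)-(614,192). With z reading 7.5 there is no contact, so I triangulate to check the tool's true position.

```bash
python3 - <<'E'
from h import *
from scipy.optimize import least_squares
o={n:(proj(n,[[450,-140,15]])[0]-[50,40]).astype(int) for n in("top","scene")}
for t,s in(((155,27),(614,192)),((258,17),(520,182))):
    a=np.array(t)/4+o["top"]; b=(np.array(s)-[400,0])/4+o["scene"]
    r=least_squares(lambda P:np.r_[proj("top",P)[0]-a,proj("scene",P)[0]-b],[540,-150,80]); print(r.x.round(1),r.fun.round(1))
E
```

```text
[ 540.7 -107.4  130.2] [-0.7  0.2 -0.7 -0. ]
[ 546.7 -177.5  120.2] [-1.2  0.4 -1.3 -0.1]
```

Call:
step_arm(targets=[70,0,0,0.02,0,70,0,0,0.02,0,70,0,0,0.02,0,70,0,0,0,0])

```text
time: 7.27
position: [450.9, -149.2, -5.1]
tool_rot: [0.685, 0.729, -0.0, -0.001]
ft_force: [0.3, -1.2, 1.3]
opening: 0.765
grasp_force: 0.0
```

Call:
step_arm(targets=[70,0,0,0.01,0,70,0,0,0.01,0,70,0,0,0,0])

```text
time: 7.52
position: [451.3, -149.4, -8.5]
tool_rot: [0.685, 0.729, -0.0, -0.0]
ft_force: [1.1, 0.2, 0.3]
opening: 0.766
grasp_force: 0.0
```

Call:
step_arm(targets=[70,0,0,0.015,0,70,0,0,0.015,0,70,0,0,0,0])

```text
time: 7.77
position: [451.1, -149.4, -14.7]
tool_rot: [0.685, 0.729, -0.0, -0.0]
ft_force: [-0.1, -0.4, -0.3]
opening: 0.763
grasp_force: 0.0
```

Call:
step_arm(targets=[70,0,0,0.01,0,70,0,0,0.01,0,70,0,0,0,0])

```text
time: 8.02
position: [451.3, -149.4, -18.5]
tool_rot: [0.685, 0.729, -0.0, -0.0]
ft_force: [-0.2, -0.3, -0.6]
opening: 0.763
grasp_force: 0.0
```

Call:
step_arm(targets=[70,0,0,0.01,0,70,0,0,0.01,0,70,0,0,0,0])

```text
time: 8.27
position: [451.3, -149.4, -22.5]
tool_rot: [0.685, 0.729, -0.0, -0.0]
ft_force: [-0.2, -0.0, -0.0]
opening: 0.763
grasp_force: 0.0
```

Call:
step_arm(targets=[70,0,0,0.01,0,70,0,0,0.008,0,70,0,0,0,0])

```text
time: 8.52
position: [451.6, -149.6, -23.4]
tool_rot: [0.685, 0.729, 0.0, 0.001]
ft_force: [-7.2, 3.9, 30.0]
opening: 0.767
grasp_force: 14.9
```

Call:
step_arm(targets=[70,0,0,0.01,0,70,0,0,0,0])

```text
time: 8.68
position: [451.6, -149.6, -23.6]
tool_rot: [0.685, 0.729, 0.0, 0.001]
ft_force: [-12.8, 4.9, 53.2]
opening: 0.763
grasp_force: 26.3
```

Call:
step_arm(targets=[70,0,0,0.01,0,70,0,0,0,0])

```text
time: 8.85
position: [451.7, -149.7, -23.8]
tool_rot: [0.685, 0.729, 0.0, 0.001]
ft_force: [-17.6, 7.4, 76.3]
opening: 0.761
grasp_force: 37.8
```

The shelf contact comes at reading −23.2, so true tool z is about reading + 31. I back up to true TCP of 11 mm and close.

Call:
step_arm(targets=[70,0,0,-0.05,0,70,0,0,0,0,10,0,0,0,0,10,0,0,0,0,10,0,0,0,0,10,0,0,0,0,10,0,0,0,0,10,0,0,0,0,10,0,0,0,0,10,0,0,0,0,10,0,0,0,0,10,0,0,0,0], force=15)

```text
time: 9.85
position: [451.4, -149.5, -19.8]
tool_rot: [0.685, 0.729, -0.0, 0.0]
ft_force: [0.4, 0.1, -0.8]
opening: 0.278
grasp_force: 15.0
```

```bash
python3 - <<'E'
from h import *
rc=np.load("rc.npy"); s=manip.state()
d=np.array([np.cos(1.633),np.sin(1.633)])
delta((452.0,-147.8),-20,1.633); print("torque",s["wrist_torque"], "along",(s["position"][:2]-rc[:2])@d,"lat",(s["position"][:2]-rc[:2])@[-d[1],d[0]])
E
```

```text
t 9.85 pos [ 451.4 -149.5  -19.8] yaw 1.6329 tilt [-0. -0. -1.] open 25.5 grip 15.0 F [ 0.4  0.1 -0.8]
units [0.0082 0.0034 0.0008] turn -0.001
torque [ 0.02980281 -0.16043734  0.07760744] along 83.376621488697 lat 0.7175467352684404
```

Call:
step_arm(targets=[10,0.03,0,0,0,10,0.08,0,0,0,10,0.1,0,0,0,10,0.1,0,0,0,10,0.1,0,0,0,10,0.1,0,0,0,10,0.1,0,0,0,10,0.1,0,0,0,10,0.1,0,0,0,10,0.1,0,0,0,10,0.1,0,0,0,10,0.05,0,0,0,10,0.02,0,0,0,10,0,0,0,0,10,0,0,0,0])

```text
time: 11.1
position: [438.1, 65.8, -19.8]
tool_rot: [0.685, 0.729, -0.0, 0.0]
ft_force: [-1.0, -0.1, -0.4]
opening: 0.278
grasp_force: 15.0
```

Call:
step_arm(targets=[60,0,0,0,0,60,0,0,0,0,60,0,0,0,0,60,0,0,0,0,60,0,0,0,0,60,0,0,0,0,60,0,0,-0.1,0,60,0,0,-0.15,0,60,0,0,-0.15,0,60,0,0,0,0])

```text
time: 11.93
position: [441.2, 66.1, 64.6]
tool_rot: [0.685, 0.729, 0.003, 0.003]
ft_force: [1.6, 0.7, 0.5]
opening: 0.656
grasp_force: 0.0
```

```bash
python3 - <<'E'
from h import *
a=np.array([438.,-20,1.633])
im={n:manip.camera(n) for n in("top","scene")}
M={}
for n in im:
    r=reg(n,"recorder"); M[n]=r["mask"].astype(np.float32); print(n,r["score"],r["centre"],M[n].sum())
    cv2.imwrite(f"pics/{n}1.png",im[n])
delta((438,-20),29,1.633)
for s in(("top","scene"),("top",),("scene",)):
    print(s,*fit({n:M[n] for n in s},REC,a,15))
E
```

```text
top 0.83 [274.0, 236.7] 611.0
scene 0.61 [313.1, 217.2] 699.0
t 12.13 pos [437.3  66.1  59.5] yaw 1.6328 tilt [ 0.    -0.001 -1.   ] open 59.8 grip 0.0 F [-0.2  0.3 -0.8]
units [-0.4297 -0.0232  0.1523] turn -0.002
('top', 'scene') [445.11963901 -21.15086809   1.64184602] 0.8708380460739136
('top',) [445.44589306 -22.38213953   1.64024518] 0.5531914830207825
('scene',) [445.00642621 -20.23263333   1.64394058] 0.31706008315086365
```

Call:
step_arm(targets=[60,-0.1,0.008,0,0,60,-0.15,0,0,-0.02,60,-0.15,0,0,0,60,-0.027,0,0.1,0,60,0,0,0.15,0,60,0,0,0.1,0,60,0,0,0.045,0,60,0,0,0,0,60,0,0,0,0])

```text
time: 12.88
position: [444.5, -18.8, -19.3]
tool_rot: [0.684, 0.729, -0.001, -0.001]
ft_force: [-0.1, -0.2, 0.4]
opening: 0.657
grasp_force: 0.0
```

```bash
python3 - <<'E'
from h import *
delta((444.5,-19.5),-20,1.635)
im={n:manip.camera(n) for n in("top","scene")}
for n in im:
    cv2.imwrite(f"pics/{n}2.png",im[n]); R=manip.regions_of(n,"recorder")
    for r in R[:2]:
        print(n,r["score"],r["centre"],r["mask"].sum(),np.argwhere(r["mask"]).min(0),np.argwhere(r["mask"]).max(0))
        P=np.argwhere(r["mask"])[:,::-1]; print(unproj(n,[P[P[:,0].argmin()],P[P[:,0].argmax()]],15).round(1))
E
```

```text
t 12.88 pos [444.5 -18.8 -19.3] yaw 1.6351 tilt [ 0.    -0.002 -1.   ] open 60.3 grip 0.0 F [-0.1 -0.2  0.4]
units [-0.0033 -0.0004  0.0035] turn 0.001
top 0.92 [285.8, 235.3] 335 [232 196] [248 303]
[[ 435.   143.1   15. ]
 [ 449.9 -178.2   15. ]]
scene 0.61 [305.3, 217.7] 677 [205 269] [229 370]
[[ 457.7 -182.9   15. ]
 [ 423.   138.    15. ]]
```

Call:
step_arm(targets=[10,0,0,0,0,10,0,0,0,0,10,0,0,0,0,10,0,0,0,0,10,0,0,0,0,10,0,0,0,0,10,0,0,0,0,10,0,0,0,0,10,0,0,-0.03,0,10,0,0,-0.08,0,10,0,0,-0.1,0,10,0,0,-0.1,0,10,0,0,-0.1,0,10,0,0,-0.1,0,10,0,0,-0.08,0,10,0,0,-0.03,0,10,0,0,0,0,10,0,0,0,0], force=25)

```text
time: 14.58
position: [444.7, -19.0, 104.8]
tool_rot: [0.684, 0.729, -0.0, -0.0]
ft_force: [0.3, -0.3, -1.7]
opening: 0.276
grasp_force: 25.0
```

```bash
python3 - <<'E'
from h import *
rk=np.load("rk.npy")
delta((615,106.5),104,1.604); print(manip.state()["wrist_torque"])
M={}
for n in("top","scene"):
    cv2.imwrite(f"pics/{n}3.png",manip.camera(n))
    R=manip.regions_of(n,"rack"); M[n]=R[0]["mask"].astype(np.float32); print(n,R[0]["score"],R[0]["centre"],M[n].sum())
for s in(("top","scene"),("top",),("scene",)): print(s,*fit({n:M[n] for n in s},RACK,rk))
E
```

```text
t 14.58 pos [444.7 -19.  104.8] yaw 1.6348 tilt [ 0. -0. -1.] open 25.3 grip 25.0 F [ 0.3 -0.3 -1.7]
units [0.5716 0.8899 0.0039] turn 0.308
[-0.01433648 -0.09669452  0.07145253]
top 0.66 [198.0, 184.8] 3951.0
scene 0.71 [353.8, 275.6] 4225.0
('top', 'scene') [615.32249833 105.50674194   1.60432278] 0.22826920449733734
('top',) [616.93435929 105.48268781   1.59944018] 0.11017780005931854
('scene',) [613.46271506 105.85232759   1.60077016] 0.09622780978679657
```

Call:
step_arm(targets=[10,0.03,0.04,0,0.33,10,0.05,0.08,0,0,10,0.07,0.11,0,0,10,0.07,0.11,0,0,10,0.07,0.11,0,0,10,0.07,0.11,0,0,10,0.07,0.11,0,0,10,0.06,0.1,0,0,10,0.05,0.08,0,0,10,0.03,0.04,0,0,10,0,0,0,0,10,0,0,0,0])

```text
time: 15.78
position: [618.5, 100.7, 103.8]
tool_rot: [0.696, 0.718, -0.001, -0.001]
ft_force: [-0.7, 0.2, -1.5]
opening: 0.277
grasp_force: 25.0
```

```bash
python3 - <<'E'
from h import *
rk=np.load("rk.npy")
delta((615.2,106),40-3.5-31,1.602); print(manip.state()["wrist_torque"])
p=manip.state()["position"]; z=p[2]+31.2+3.5
M={}
out=[]
for n in("top","scene"):
    im=manip.camera(n); cv2.imwrite(f"pics/{n}4.png",im)
    pr=[p[0],p[1],1.602]
    K=sil(n,REC,pr,z); c,_=cv2.findContours((K>.5).astype(np.uint8),0,1)
    x,y=(proj(n,[*p[:2],60])[0]-[65,70]).astype(int)
    q=cv2.resize(im[y:y+140,x:x+130],None,fx=3,fy=3,interpolation=0)
    for P in REC:
        h=(cv2.convexHull(np.float32(proj(n,pl(P,pr,z))))-[x,y]+.5)*3; cv2.polylines(q,[np.int32(h)],True,(0,255,0),1)
    out.append(q)
cv2.imwrite("pics/over.png",np.hstack(out))
E
```

```text
t 15.78 pos [618.5 100.7 103.8] yaw 1.6024 tilt [-0.    -0.002 -1.   ] open 25.4 grip 25.0 F [-0.7  0.2 -1.5]
units [ 0.0269 -0.0144  0.4915] turn 0.004
[-0.03812838 -0.10085254  0.02828336]
```

View pics/over.png

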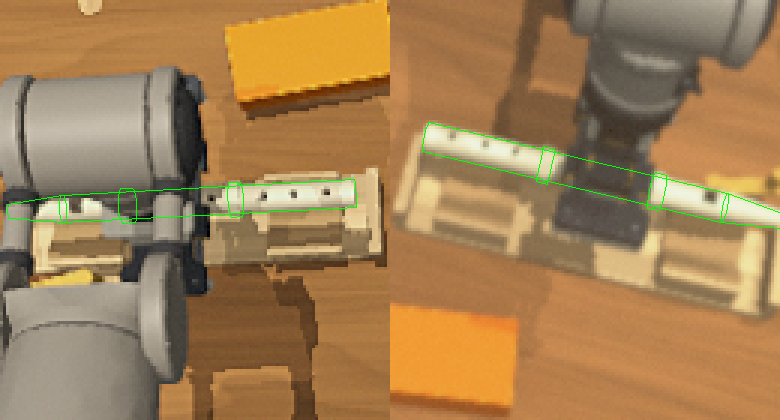

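The drawn recorder model lies on the held recorder in both views: foot at (355,193) left, head running off at right. The along-axis grasp and z offset are confirmed. I lower it.

Call:
step_arm(targets=[10,0.027,-0.0144,0,0,10,0,0,0.06,0,10,0,0,0.08,0,10,0,0,0.08,0,10,0,0,0.08,0,10,0,0,0.08,0,10,0,0,0.05,0,10,0,0,0,0,10,0,0,0,0])

```text
time: 16.63
position: [615.8, 105.9, 19.3]
tool_rot: [0.696, 0.718, -0.0, -0.0]
ft_force: [0.5, -0.7, -0.8]
opening: 0.277
grasp_force: 25.0
```

Call:
step_arm(targets=[10,0,0,0.01,0,10,0,0,0.01,0,10,0,0,0.01,0,10,0,0,0,0])

```text
time: 16.97
position: [616.1, 106.0, 13.3]
tool_rot: [0.696, 0.718, 0.0, 0.0]
ft_force: [0.3, -0.3, -1.2]
opening: 0.278
grasp_force: 25.0
```

```bash
python3 - <<'E'
from h import *
delta((615.2,106),40-3.5-31,1.602); print(manip.state()["wrist_torque"])
E
```

```text
t 16.97 pos [616.1 106.   13.3] yaw 1.6018 tilt [-0.  0. -1.] open 25.5 grip 25.0 F [ 0.3 -0.3 -1.2]
units [ 0.0004 -0.0047  0.039 ] turn -0.002
[-0.04640251 -0.02745907 -0.0196021 ]
```

Call:
step_arm(targets=[10,0,0,0.01,0,10,0,0,0.01,0,10,0,0,0,0])

```text
time: 17.22
position: [615.9, 106.0, 8.8]
tool_rot: [0.696, 0.718, -0.0, -0.0]
ft_force: [-1.1, -0.3, -0.9]
opening: 0.275
grasp_force: 25.0
```

Call:
step_arm(targets=[10,0,0,0.01,0,10,0,0,0,0])

```text
time: 17.38
position: [616.1, 106.0, 6.9]
tool_rot: [0.696, 0.718, -0.0, -0.0]
ft_force: [0.2, 0.3, -1.0]
opening: 0.272
grasp_force: 25.0
```

Call:
step_arm(targets=[10,0,0,0.01,0,10,0,0,0,0])

```text
time: 17.55
position: [616.2, 106.0, 6.6]
tool_rot: [0.696, 0.718, 0.0, 0.0]
ft_force: [-3.6, 0.2, 8.9]
opening: 0.276
grasp_force: 25.0
```

```bash
python3 - <<'E'
from h import *
delta((615.2,106),40-3.5-31,1.602); print(manip.state()["wrist_torque"])
E
```

```text
t 17.55 pos [616.2 106.    6.6] yaw 1.6018 tilt [-0.     0.001 -1.   ] open 25.3 grip 25.0 F [-3.6  0.2  8.9]
units [ 0.0002 -0.0051  0.0056] turn -0.002
[-0.08244431  0.49859847 -0.06309683]
```

Call:
step_arm(targets=[10,0,-0.005,0.005,0,10,0,0,0,0,10,0,0,0,0])

```text
time: 17.8
position: [616.2, 106.0, 6.5]
tool_rot: [0.696, 0.718, 0.001, 0.001]
ft_force: [-3.4, 0.7, 13.1]
opening: 0.275
grasp_force: 25.0
```

```bash
python3 - <<'E'
from h import *
delta((615.2,106),40-3.5-31,1.602); print(manip.state()["wrist_torque"])
E
```

```text
t 17.8 pos [616.2 106.    6.5] yaw 1.6018 tilt [-0.     0.003 -1.   ] open 25.2 grip 25.0 F [-3.4  0.7 13.1]
units [ 0.0002 -0.0052  0.0051] turn -0.002
[-0.09159596  0.41556705 -0.06880752]
```

The wrench is 13 N up with almost no pitch torque, so both grooves support the recorder and it's seated. I release, rise, then look.

Call:
step_arm(targets=[10,0,0,0,0,10,0,0,0,0,60,0,0,0,0,60,0,0,0,0,60,0,0,0,0,60,0,0,0,0,60,0,0,0,0,60,0,0,0,0,60,0,0,0,0,60,0,0,-0.05,0,60,0,0,-0.1,0,60,0,0,-0.15,0,60,0,0,-0.2,0,60,0,0,-0.15,0,60,0,0,0,0,60,0,0,0,0])

```text
time: 19.13
position: [616.4, 106.1, 137.1]
tool_rot: [0.696, 0.718, 0.002, 0.002]
ft_force: [-0.6, 0.9, 0.4]
opening: 0.653
grasp_force: 0.0
```

```bash
python3 - <<'E'
from h import *
rk=np.array([615.2,106,1.602])
pv=pl(np.array([[105,55,64.]]),rk)[0]; print("pivot",pv)
delta(pv[:2],60,None); out=[]
for n in("top","scene"):
    im=manip.camera(n); cv2.imwrite(f"pics/{n}5.png",im)
    R=manip.regions_of(n,"keeper"); print([(round(r["score"],2),r["centre"]) for r in R])
    x,y=(proj(n,[615,120,60])[0]-[75,60]).astype(int)
    q=cv2.resize(im[y:y+130,x:x+130],None,fx=3,fy=3,interpolation=0)
    for P in REC:
        h=(cv2.convexHull(np.float32(proj(n,pl(P,rk,40))))-[x,y]+.5)*3; cv2.polylines(q,[np.int32(h)],True,(0,255,0),1)
    for a in (1.5,1.7,1.9):
        k=pl(np.array([[105+55*np.sin(a),55-55*np.cos(a),92.]]),rk); c=((proj(n,k)[0]-[x,y]+.5)*3).astype(int); cv2.circle(q,tuple(map(int,c)),2,(0,0,255),-1); print(a,k)
    out.append(q)
cv2.imwrite("pics/seat.png",np.hstack(out))
E
```

```text
pivot [556.9509197  209.23296298  64.        ]
t 19.13 pos [616.4 106.1 137.1] yaw 1.6019 tilt [ 0.     0.005 -1.   ] open 59.9 grip 0.0 F [-0.6  0.9  0.4]
units [ 0.5248 -0.2831  0.3841] turn None
[]
1.5 [[559.12794677 264.18986021  92.        ]]
1.7 [[548.16630118 263.52688968  92.        ]]
1.9 [[537.5548706  260.69939164  92.        ]]
[(0.44, [401.9, 261.3])]
1.5 [[559.12794677 264.18986021  92.        ]]
1.7 [[548.16630118 263.52688968  92.        ]]
1.9 [[537.5548706  260.69939164  92.        ]]
```

View pics/seat.png

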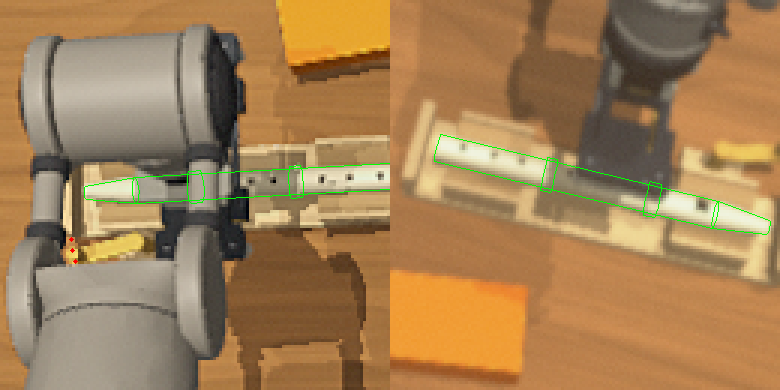

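The seated recorder matches the model at the rack seat in both views, clear of both end boards. The knob is at top-crop (72,250), so q ≈ 1.7. I go above the knob with tool x radial.

Call:
step_arm(targets=[60,0,0,0,-0.65,60,0,0,0,-0.65,60,0.1,-0.026,0,0,60,0.11,-0.027,0,0,60,0.11,-0.027,0,0,60,0.11,-0.027,0,0,60,0.11,-0.027,0,0,60,0.11,-0.027,0,0,60,0.1,-0.026,0,0,60,0.08,-0.024,0,0,60,0,0,0,0,60,0,0,0,0])

```text
time: 20.33
position: [546.0, 263.4, 132.9]
tool_rot: [0.647, 0.762, -0.001, -0.0]
ft_force: [0.1, -0.2, -0.3]
opening: 0.651
grasp_force: 0.0
```

```bash
cat >> h.py <<'E'
RK=np.array([615.2,106,1.602])
def knob(q): return pl(np.array([[105+55*np.sin(q),55-55*np.cos(q),92.]]),RK)[0]
def kd(q): k=knob(q); print("knob",k.round(1)); delta(k[:2],47,RK[2]+q-np.pi/2)
def qof():
    p=manip.state()["position"][:2]-pl(np.array([[105,55,64.]]),RK)[0][:2]; a=np.arctan2(p[1],p[0])-RK[2]+np.pi/2; print("q of tcp",a.round(3),"r",np.hypot(*p).round(1))
E
python3 - <<'E'
from h import *
kd(1.7); qof()
E
```

```text
knob [548.2 263.5  92. ]
t 20.33 pos [546.  263.4 132.9] yaw 1.7336 tilt [-0.001 -0.002 -1.   ] open 59.7 grip 0.0 F [ 0.1 -0.2 -0.3]
units [-0.0009  0.0117  0.4297] turn 0.024
q of tcp 1.739 r 55.3
```

Call:
step_arm(targets=[60,0,0.01,0.08,0,60,0,0,0.12,0,60,0,0,0.12,0,60,0,0,0.08,0,60,0,0,0.03,0,60,0,0,0,0,4,0,0,0,0,4,0,0,0,0,4,0,0,0,0,4,0,0,0,0,4,0,0,0,0,4,0,0,0,0,4,0,0,0,0,4,0,0,0,0,4,0,0,0,0,4,0,0,0,0,4,0,0,0,0], force=8)

```text
time: 21.75
position: [548.8, 263.5, 48.3]
tool_rot: [0.648, 0.762, 0.0, -0.0]
ft_force: [-0.9, 1.4, 0.9]
opening: 0.136
grasp_force: 8.0
```

```bash
python3 - <<'E'
from h import *
kd(1.7); qof()
E
```

```text
knob [548.2 263.5  92. ]
t 21.75 pos [548.8 263.5  48.3] yaw 1.7319 tilt [ 0.  0. -1.] open 12.5 grip 8.0 F [-0.9  1.4  0.9]
units [ 0.0005 -0.0031  0.0063] turn 0.007
q of tcp 1.689 r 54.9
```

Knob gripped (12.5 mm). I swing it in 0.1 rad chords, checking midway.

Call:
step_arm(targets=[4,-0.0014,0.0275,0,1,4,-0.0014,0.0275,0,1,4,-0.0014,0.0275,0,1,4,-0.0014,0.0275,0,1,4,0,0,0,0])

```text
time: 22.17
position: [571.7, 262.5, 48.2]
tool_rot: [0.788, 0.616, 0.001, 0.0]
ft_force: [-0.1, 0.8, 1.2]
opening: 0.135
grasp_force: 8.0
```

```bash
python3 - <<'E'
from h import *
kd(1.29); qof()
E
```

```text
knob [570.5 262.5  92. ]
t 22.17 pos [571.7 262.5  48.2] yaw 1.3277 tilt [ 0.001  0.001 -1.   ] open 12.4 grip 8.0 F [-0.1  0.8  1.2]
units [-0.0012 -0.0059  0.0062] turn 0.065
q of tcp 1.269 r 55.3
```

Call:
step_arm(targets=[4,-0.0014,0.0275,0,1,4,-0.0014,0.0275,0,1,4,-0.0014,0.0275,0,1,4,-0.0014,0.0275,0,1,4,-0.0014,0.0275,0,1,4,-0.0014,0.0275,0,1,4,0,0,0,0])

```text
time: 22.75
position: [599.5, 245.4, 48.3]
tool_rot: [0.934, 0.357, 0.001, 0.0]
ft_force: [1.5, 1.1, 1.4]
opening: 0.134
grasp_force: 8.0
```

```bash
python3 - <<'E'
from h import *
kd(.68); qof()
E
```

```text
knob [598.6 245.1  92. ]
t 22.75 pos [599.5 245.4  48.3] yaw 0.7305 tilt [ 0.001  0.001 -1.   ] open 12.3 grip 8.0 F [1.5 1.1 1.4]
units [-0.0044 -0.0021  0.0064] turn 0.193
q of tcp 0.673 r 55.9
```

Call:
step_arm(targets=[4,-0.004,0.0275,0,1,4,-0.002,0.0275,0,1,4,-0.0014,0.0275,0,1,4,-0.0014,0.0275,0,1,4,-0.0014,0.0275,0,1,4,-0.0014,0.0275,0,1,4,0,0,0,0])

```text
time: 23.33
position: [613.0, 215.2, 48.4]
tool_rot: [0.998, 0.066, 0.001, -0.0]
ft_force: [5.0, 1.1, -1.8]
opening: 0.136
grasp_force: 8.0
```

```bash
python3 - <<'E'
from h import *
kd(0); qof()
E
```

```text
knob [611.9 210.9  92. ]
t 23.33 pos [613.  215.2  48.4] yaw 0.1324 tilt [ 0.003  0.    -1.   ] open 12.5 grip 8.0 F [ 5.   1.1 -1.8]
units [-0.0082  0.0205  0.0069] turn 1.012
q of tcp 0.076 r 56.4
```

Call:
step_arm(targets=[4,-0.002,0.015,0,0.5,4,0,0.01,0,0.2,4,0,0,0,0])

```text
time: 23.58
position: [613.2, 210.9, 48.4]
tool_rot: [0.999, 0.034, 0.002, -0.0]
ft_force: [6.0, -0.0, -1.6]
opening: 0.137
grasp_force: 8.0
```

Call:
step_arm(targets=[4,0,0.006,0,0,4,0,0,0,0])

```text
time: 23.75
position: [613.2, 210.1, 48.4]
tool_rot: [0.999, 0.035, 0.002, -0.0]
ft_force: [6.0, 2.5, -1.2]
opening: 0.135
grasp_force: 8.0
```

```bash
python3 - <<'E'
from h import *
kd(0); qof()
E
```

```text
knob [611.9 210.9  92. ]
t 23.75 pos [613.2 210.1  48.4] yaw 0.0692 tilt [ 0.003 -0.001 -1.   ] open 12.4 grip 8.0 F [ 6.   2.5 -1.2]
units [-0.006  -0.0045  0.0071] turn 0.38
q of tcp -0.015 r 56.2
```

Call:
step_arm(targets=[4,0,0.006,0,0,4,0,0,0,0])

```text
time: 23.92
position: [613.2, 210.0, 48.4]
tool_rot: [0.999, 0.035, 0.002, -0.001]
ft_force: [5.9, 4.9, -2.7]
opening: 0.137
grasp_force: 8.0
```

Call:
step_arm(targets=[4,0,0.005,0,0,4,0,0,0,0])

```text
time: 24.08
position: [613.2, 210.0, 48.4]
tool_rot: [0.999, 0.035, 0.002, -0.002]
ft_force: [6.0, 9.4, -3.2]
opening: 0.136
grasp_force: 8.0
```

The keeper is against its stop: force rises without motion. I release and rise.

Call:
step_arm(targets=[40,0,0,0,0,40,0,0,0,0,40,0,0,0,0,40,0,0,0,0,40,0,0,0,0,40,0,0,0,0,40,0,0,-0.08,0,40,0,0,-0.15,0,40,0,0,-0.15,0,40,0,0,-0.15,0,40,-0.15,0,0,0,40,-0.2,0,0,0,40,-0.2,0,0,0,40,-0.2,0,0,0,40,-0.15,-0.15,0,0,40,0,-0.2,0,0,40,0,0,0,0,40,0,0,0,0])

```text
time: 25.58
position: [428.4, 267.0, 154.6]
tool_rot: [0.999, 0.033, 0.001, -0.0]
ft_force: [0.7, 0.2, -0.3]
opening: 0.435
grasp_force: 0.0
```

```bash
python3 - <<'E'
from h import *
delta((500,200),100); out=[]
for n in("top","scene"):
    im=manip.camera(n); cv2.imwrite(f"pics/{n}6.png",im)
    x,y=(proj(n,[600,120,60])[0]-[65,60]).astype(int)
    q=cv2.resize(im[max(y,0):y+130,x:x+130],None,fx=3,fy=3,interpolation=0)
    c=(proj(n,np.array([knob(0),knob(.1)]))-[x,y]+.5)*3
    for p in c: cv2.circle(q,tuple(map(int,p)),1,(0,0,255),-1)
    out.append(q)
    for l in("recorder","bus","doll_head","canister","bell"): print(n,l,[(np.round(r["centre"])) for r in manip.regions_of(n,l)[:1]])
cv2.imwrite("pics/end.png",np.hstack(out))
E
```

```text
t 25.58 pos [428.4 267.  154.6] yaw 0.0658 tilt [ 0.001 -0.    -1.   ] open 39.9 grip 0.0 F [ 0.7  0.2 -0.3]
units [0.3351 0.3577 0.2732] turn None
top recorder [array([214., 183.])]
top bus [array([364., 181.])]
top doll_head [array([133., 279.])]
top canister [array([321., 139.])]
top bell [array([382., 236.])]
scene recorder [array([352., 273.])]
scene bus [array([227., 203.])]
scene doll_head [array([428., 213.])]
scene canister [array([223., 271.])]
scene bell [array([203., 183.])]
```

View pics/end.png

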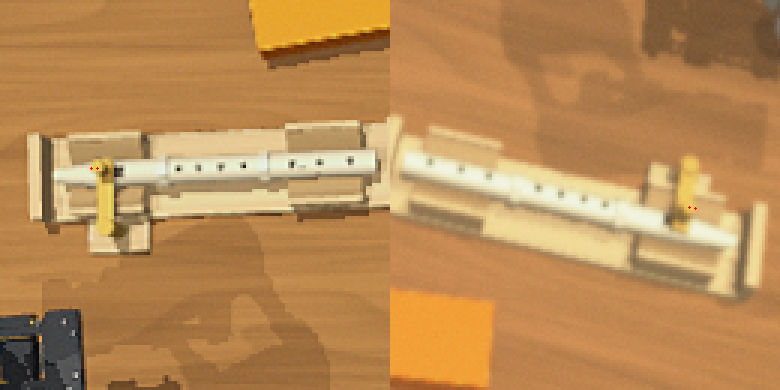

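The final picture shows the recorder lying in both grooves between the end boards, and the keeper bar across its head with the knob at (103,163) left. The bystanders are unmoved and the arm is clear.

```bash
python3 -c "
from workcell import manip
print(manip.sign_off())"
```

```text
the job is handed in; nothing more can be done
None
```

The recorder was drawn out by its head, laid down and let go, then retaken by the middle and seated in both grooves with its beak at the keeper end; the keeper is shut against its stop, the other things are where they were, and the job was handed in at about 26 s.

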